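Tip the bolts out of a flip-lid box

ROBOT

A 6-joint arm with a two-finger parallel gripper is mounted at the origin on a cart in front of the work surface, level with it; the furniture and walls round the work are solid. World frame = base frame: x ahead of the robot, y to its left, z up, the work surface at z = 0. Lengths are in m, angles in degrees, forces in N, time in s.
With the tool pointing down it reaches from about 0.4 to 0.825 m from the base axis. Payload 7 kg.
Tool frame: the origin (TCP) lies at the very end of the fingers, on their centre line; the grasp point (between the pads) lies 19 mm behind it (ctrl.hold_point_z is the distance from the TCP to the grasp point, in m); z points along the fingers, y is the line along which they close (so a half turn about z gives the same grasp; the last joint's range is limited). The gripper opens to 88 mm and grips with 3 to 60 N. Pads are 19 mm wide; open, the fingers measure 130 mm over their backs; the gripper's body (78 mm by 193 mm) begins 47 mm behind the grasp point.
Start: joints at [87.611, 20.546, 0.682, 0, -70.136, -16.507], TCP at [0.219, 0.639, 0.202] pointing down, gripper open.
Joint ranges: [-176.03, 176.03], [-82.01, 121.73], [-58.28, 71.71], [-173.87, 95.51], [-174.79, -0.11], [-173.66, 173.66]. Speed limits (degrees/s): [136.94, 136.94, 172.46, 180, 180, 180].

INTERFACE

Orientations are given as [roll, pitch, yaw] about the fixed x, y, z axes, in that order (R = Rz(yaw) Ry(pitch) Rx(roll)).
In Python, from plant import sensors, viewer, workorder, ctrl gives the robot as it stands.
- The arm moves only by the shell command python3 -m pendant 'ROWS'. ROWS is JSON, a list of rows, each a list of 3 entries, a list of its own where there are three numbers: the opening, from -1 (shut) to 1 (fully open), so that 0 is half open, then the shift along the tool's x, y, z in m, then the turn, a rotation vector about the tool's x, y, z in degrees. A call has 1 to 10 rows; each row is the pose to reach, as a shift and turn from the pose commanded when the call began, along the tool's axes at that moment; what a row does not reach only later rows make up. A row lasts 1/12 s, in which the tool goes at most 41.7 mm and 7.16 degrees, less where a joint would pass 70% of its speed; a pose out of reach is approached as far as the arm can. A call with a gripper value outside its range is refused whole. The fingers move at their own pace and stop on an object; the grip force is fixed at half the most. Time passes only in rows, so rows that repeat a pose let the fingers close. It gives the time, the measured TCP pose, the force, the opening and the grip force at its end, in the units of the state.
- sensors.get_obs(): the state, without advancing time (a new reading comes with each control period).
- viewer.snapshot(name): name is "side" or "top"; returns the picture (400x640x3 uint8, red, green, blue); there is no depth.
- viewer.camera_params(name): a dict with "fx", "fy", "cx", "cy" (pixels), "extrinsics" (4x4, takes a point from world to camera coordinates). Camera axes: x right, y up, looking along -z (the intrinsics and any distortion apply to the point x, -y, -z); pixel columns grow to the right and rows downward; lengths in m; the calibration is good to about 2 mm. A picture is of the moment at which its call begins. camera_params takes no time and is no camera call.
- workorder.close_job(): hands the job in; it is judged then, once.
The state is a dict: "clock": time; "joint_pos": joint angles; "qvel": joint speeds; "tau": joint torques, N m; "tool_pos": TCP position; "orientation": TCP orientation; "force": force on the tool from outside, world axes, zero at the start; "moment": the same for the moment, N m; "opening": finger opening in m; "gripper_force": force on a finger pad.
Only numpy, scipy, OpenCV 4.12 (cv2) and the standard library are available. Lean on these libraries where they do the work, as an engineer would, in place of code of your own. Each camera call takes 0.05 s, during which the arm holds its last target. There are 200 camera calls.

TASK

Empty the blue flip-lid parts box: turn it over low above the steel sorting tray so that its lid swings open by itself and all four bolts spill into the tray. Then set the empty box gently back on the bench, upright and with its lid shut. Leave the tray where it is and do not disturb the pliers, the bit tube or the yellow marker.

Things in the scene. Friction and masses are not known exactly. Their poses are not given: they have to be found in the camera images.
- flip_box: Blue plastic flip-lid parts box, 130 mm long (its x) x 56 mm wide (its y) x 52 mm high with the lid, about 0.3 kg empty, loose, holding four bolts. Origin at the centre of its underside, z up; floor and walls 2.5 mm, the walls 50 mm high. Grasp it across the 56 mm width by the side walls below the lid. Card holders on both ends stand out 2 mm.
- flip_box_lid (a joint): The box's lid, a pale translucent panel in a blue frame, 2 mm inset from the long sides; it turns on a pin along the top of the box's -x end (4 mm behind that end) and has no latch. 0 = shut, grows as it opens, stop at 1.4 rad; light hinge, so it swings freely by gravity: out when the box is turned over, and shut again when the box is righted.
- lid_tab (a point): Thumb tab at the free edge of the lid, which stands 9 mm beyond the box's +x end, 51 mm above the underside when shut. When the lid hangs open this edge is 139 mm from the hinge pin.
- sorting_tray: Open pressed-steel sorting tray, 184 mm (its x) x 152 mm (its y) over the rim, 46 mm high, walls flared, floor 160 x 128 mm and 3 mm thick; loose, 0.8 kg. Origin at the centre of its underside, z up.
- tray_floor (a point): Centre of the tray's inner floor, 3 mm above its underside; axes as the tray.
- bolt_1: Steel hex bolt, 47 mm long, 14 mm across the head, 30 g; starts lying in the flip-lid box. Origin on the underside of the bolt as it lies in the box. When the box, held 0.2 m above the bench, is tipped some 130 degrees, the bolts slide out to the side that its mouth faces and land 40 to 60 mm that way from the box's middle.
- bolt_2: Second of the four like bolts.
- bolt_3: Third of the four like bolts.
- bolt_4: Fourth of the four like bolts.
- pliers: Yellow and black pliers lying near the front right of the work, 142 x 57 x 11 mm; bystander.
- bit_tube: Black and orange bit tube lying to the right of the work, 33 x 78 x 33 mm; bystander.
- marker: Short yellow marker lying at the left of the work, 16 x 60 x 16 mm; bystander.

How it is judged (in metres and radians):
On the way:
1. the box is turned over (tipped more than 100 degrees from upright) above the tray, its lid swung open by more than 0.3 rad (angle between flip_box's own z axis and vertical above 1.75 rad and value of joint flip_box_lid above 0.3 rad and horizontal distance between flip_box and sorting_tray below 0.14 m and height (world z) of flip_box below 0.36 m), for 0.2 s.
At the end, for the whole second after the job is handed in: All four bolts lie at rest inside the tray (within its walls and no higher than 50 mm above its floor); the box stands upright on the bench (tilt under 0.1 rad, underside within 8 mm of the bench top), at rest, its lid shut to within 0.12 rad (x of bolt_1 in the frame of tray_floor between -0.09 and 0.09 m and y of bolt_1 in the frame of tray_floor between -0.074 and 0.074 m and z of each of bolt_1, bolt_2, bolt_3, bolt_4 in the frame of tray_floor below 0.05 m and linear speed of each of bolt_1, bolt_2, bolt_3, bolt_4 below 0.05 m/s and x of bolt_2 in the frame of tray_floor between -0.09 and 0.09 m and y of bolt_2 in the frame of tray_floor between -0.074 and 0.074 m and x of bolt_3 in the frame of tray_floor between -0.09 and 0.09 m and y of bolt_3 in the frame of tray_floor between -0.074 and 0.074 m and x of bolt_4 in the frame of tray_floor between -0.09 and 0.09 m and y of bolt_4 in the frame of tray_floor between -0.074 and 0.074 m and angle between flip_box's own z axis and vertical below 0.1 rad and height (world z) of flip_box between -0.008 and 0.008 m and linear speed of flip_box below 0.03 m/s and value of joint flip_box_lid below 0.12 rad); the robot touches nothing.
It fails at once if the tray is pushed more than 40 mm (distance of sorting_tray from where it was at the start of the episode above 0.04 m).
It fails at once if the box is dropped or slammed onto the bench (faster than 0.4 m/s within 15 mm of it) (height (world z) of flip_box below 0.015 m and linear speed of flip_box above 0.4 m/s).
It fails at once if the pliers, the bit tube or the marker is moved more than 30 mm (distance of any of pliers, bit_tube, marker from where it was at the start of the episode above 0.03 m).
It also fails if it takes over 48 s, if anything falls off the work surface, if the arm or the gripper's body presses on something with over 40 N, if the wrist force passes 120 N, or if a joint passes its speed limit or range.

## Working session

There is one attempt and no reset: what is moved stays moved. The work goes in short steps, Python scripts to look and compute and a shell command to move; the robot and the scene stay as the last step left them, time stands still between calls to the robot, and variables do not carry over. Pictures are saved under pics/ and viewed, at most 13 in all, crops included, and the job is handed in when it is done.

```bash
mkdir -p pics
python3 - <<'E'
from plant import sensors, viewer, ctrl
import cv2,numpy as np
np.set_printoptions(precision=4,suppress=True)
for n in("top","side"):
    cv2.imwrite(f"pics/{n}0.png",viewer.snapshot(n)[:,:,::-1]); print(n,viewer.camera_params(n))
print(sensors.get_obs(),ctrl.hold_point_z)
E
```

```text
top {'fx': 452.6150687230243, 'fy': 452.6150687230243, 'cx': 315.91700917312033, 'cy': 199.31325155850823, 'extrinsics': array([[ 0.0198, -0.9995,  0.0261,  0.0391],
       [ 0.9981,  0.0213,  0.0583, -0.4942],
       [-0.0588,  0.0249,  0.998 , -1.1776],
       [ 0.    ,  0.    ,  0.    ,  1.    ]])}
side {'fx': 418.18566876603023, 'fy': 418.18566876603023, 'cx': 314.4237680642461, 'cy': 203.45337140700863, 'extrinsics': array([[ 0.9911, -0.133 ,  0.011 , -0.4971],
       [ 0.0741,  0.6172,  0.7833, -0.113 ],
       [-0.1109, -0.7755,  0.6215, -1.0333],
       [ 0.    ,  0.    ,  0.    ,  1.    ]])}
{'clock': 0.1, 'joint_pos': array([ 87.6133,  20.5864,   0.641 ,  -0.0172, -70.1384, -16.5064]), 'qvel': array([ 0.0291, -0.1403,  0.183 ,  0.0049,  0.1383, -0.0615]), 'tau': array([ -0.0029, -58.4161,  29.3751,   7.0155,   0.0102,  -0.0001]), 'tool_pos': array([0.2185, 0.6382, 0.2013]), 'orientation': array([179.9151,  -0.0083, -18.8989]), 'force': array([1.0489, 0.3373, 0.5777]), 'moment': array([-0.0329, -0.0359,  0.009 ]), 'gripper_force': 0.0, 'opening': 0.08761628905708455} 0.0188
```

View pics/top0.png

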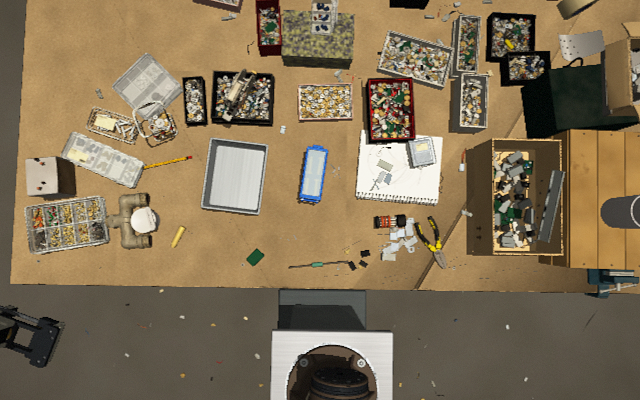

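View pics/side0.png

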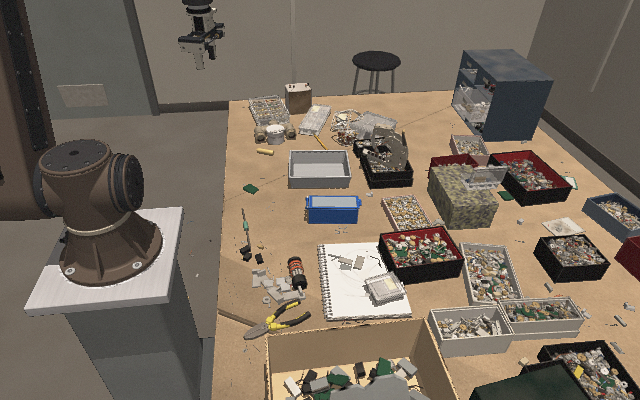

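The top view shows the box near px (313,174) and the tray near (235,176). In the side view the box is near (333,209) and the tray near (319,169). I'll zoom in to find the hinge end and the edges.

Run:
```python
import cv2,numpy as np
a=cv2.imread("pics/top0.png")[130:220,195:345]; b=cv2.imread("pics/side0.png")[140:235,275:380]
a=cv2.resize(a,(750,450),interpolation=cv2.INTER_CUBIC); cv2.imwrite("pics/c1.png",a)
cv2.imwrite("pics/c2.png",cv2.resize(b,None,fx=6,fy=6,interpolation=cv2.INTER_CUBIC))
```

```text
(no output)
```

View pics/c1.png

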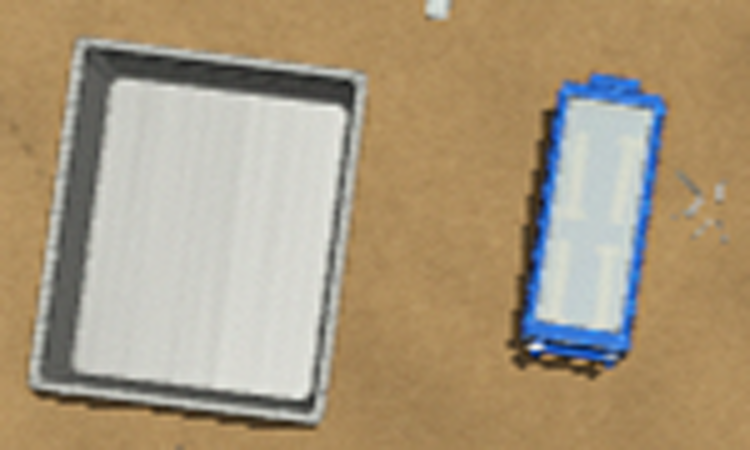

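View pics/c2.png

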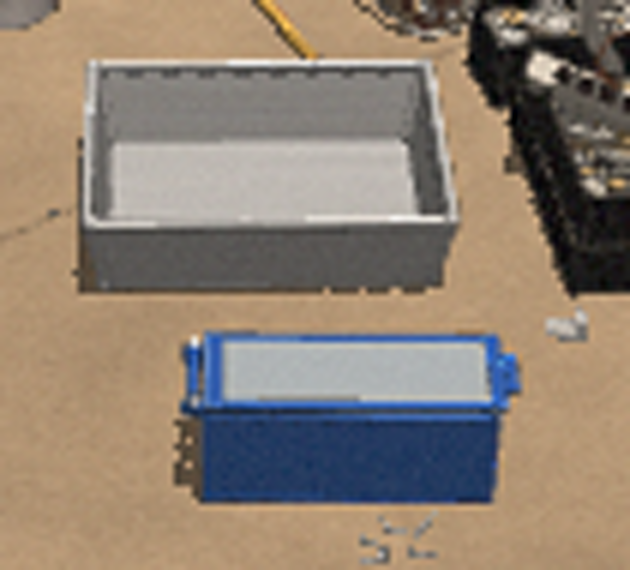

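The crops show the tab at the far (+x world) end and the hinge at the near end. Box top corners in crop 1 are (562,88), (664,100), (630,350) and (525,338). Tray rim corners are (78,42), (364,76), (318,420) and (35,386). The bystanders are well clear of both.

```bash
cat > h.py <<'E'
import numpy as np
from plant import viewer
np.set_printoptions(precision=4,suppress=True)
def ray(n,u,v,z):
    p=viewer.camera_params(n);E=p["extrinsics"];R=E[:3,:3];c=-R.T@E[:3,3]
    d=R.T@np.array([(u-p["cx"])/p["fx"],-(v-p["cy"])/p["fy"],-1]); return c+d*(z-c[2])/d[2]
E
python3 - <<'E'
from h import *
T=lambda P,z:np.array([ray("top",u/5+194.6,v/5+129.6,z) for u,v in P])
S=lambda P,z:np.array([ray("side",u/6+274.6,v/6+139.6,z) for u,v in P])
def rep(n,q):
    print(n,"c",q.mean(0)[:2],"sides",np.linalg.norm(q-np.roll(q,-1,0),axis=1),"yaw",np.degrees(np.arctan2(*((q[0]+q[1]-q[2]-q[3])[[1,0]]))))
rep("boxT",T([(562,88),(664,100),(630,350),(525,338)],.051))
rep("trayT",T([(78,42),(364,76),(318,420),(35,386)],.046))
# side: order far-left, far-right, near-right, near-left
rep("boxS",S([(497,335),(497,408),(200,408),(205,335)],.051))
print("boxS bottom right edge",S([(492,500),(202,500)],0))
rep("trayS",S([(430,62),(456,220),(85,222),(90,62)],.046))
for n,u,v in(("pl",432,243),("tube",391,222),("mk",178,237)): print(n,ray("top",u,v,.008))
E
```

```text
boxT c [0.5576 0.0573] sides [0.0527 0.1299 0.0539 0.13  ] yaw -6.888747806734489
trayT c [0.5476 0.2598] sides [0.1475 0.1784 0.1446 0.1778] yaw -5.578811485965795
boxS c [0.5587 0.0601] sides [0.0526 0.1291 0.0523 0.1317] yaw -6.840547254769605
boxS bottom right edge [[0.6189 0.0242 0.    ]
 [0.4904 0.0398 0.    ]]
trayS c [0.5494 0.2594] sides [0.1463 0.1789 0.1476 0.1795] yaw -6.397635997467579
pl [ 0.3844 -0.2606  0.008 ]
tube [ 0.4377 -0.151   0.008 ]
mk [0.3874 0.4075 0.008 ]
```

Run:
```python
from plant import ctrl,workorder
import cv2
print([d for d in dir(ctrl) if d[0]!='_'])
a=cv2.imread("pics/top0.png")[290:380,0:80]; b=cv2.imread("pics/side0.png")[0:90,160:240]
import numpy as np
cv2.imwrite("pics/g.png",cv2.resize(np.hstack([a,b]),None,fx=5,fy=5,interpolation=cv2.INTER_CUBIC))
```

```text
['PlanningError', 'hold_point_z']
```

View pics/g.png

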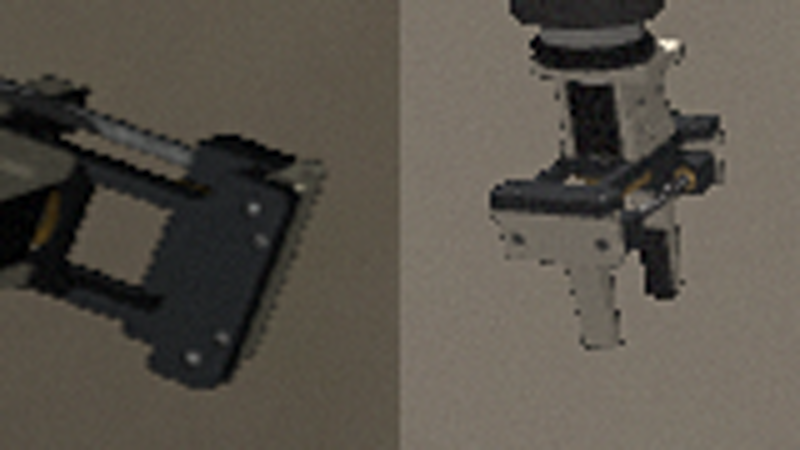

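The gripper crop shows the 78 mm bracket runs along tool x and the wide rails run along y. A vertical grasp would block the lid. I'll grasp near the hinge end with the tool leaned 40° back toward the robot, so the lid is free to swing open.

```bash
cat >> h.py <<'E'
from scipy.spatial.transform import Rotation as Ro
from plant import sensors
BOX=np.array([.558,.059,0]);YAW=-6.9
def Rtool(theta,yaw): # fingers forward-down
    return Ro.from_euler('z',yaw,degrees=True)*Ro.from_euler('x',180,degrees=True)*Ro.from_euler('y',theta,degrees=True)
def delta(p,R):
    o=sensors.get_obs();C=Ro.from_euler('xyz',o["orientation"],degrees=True)
    print("shift",C.inv().apply(p-o["tool_pos"]),"turn",(C.inv()*R).as_rotvec(degrees=True))
E
python3 - <<'E'
from h import *
R=Rtool(40,YAW);g=BOX+Ro.from_euler('z',YAW,degrees=True).apply([-.036,0,.026])+R.apply([0,0,.0188])
print(g,R.apply([0,0,1])); delta(g+R.apply([0,0,-.12]),R)
E
```

```text
[0.5343 0.0619 0.0116] [ 0.6381 -0.0772 -0.766 ]
shift [0.41   0.4588 0.0986] turn [  4.2701  39.8519 -11.4771]
```

```bash
python3 -m pendant '[[1,[0.04,0.04,0],[0,0,-4]],[1,[0.07,0.07,0],[1,8,-5]],[1,[0.1,0.1,0],[1,15,-6]],[1,[0.13,0.13,0],[2,20,-8]],[1,[0.16,0.16,0],[2,25,-9]],[1,[0.19,0.19,0],[3,30,-10]],[1,[0.21,0.22,0],[4,35,-11]],[1,[0.24,0.25,0],[4.3,40,-11.5]],[1,[0.26,0.28,0],[4.3,40,-11.5]],[1,[0.26,0.28,0],[4.3,40,-11.5]]]'
python3 - <<'E'
from h import *
o=sensors.get_obs();print(o["clock"],o["joint_pos"],o["tool_pos"],o["orientation"])
R=Rtool(40,YAW);g=BOX+Ro.from_euler('z',YAW,degrees=True).apply([-.036,0,.026])+R.apply([0,0,.0188])
delta(g+R.apply([0,0,-.10]),R)
E
```

```text
clock: 0.93
tool_pos: [0.3748, 0.2962, 0.2146]
orientation: [179.7, -39.5, -7.2]
force: [-0.1, -0.7, 0.9]
opening: 0.0876
gripper_force: 0.0
0.9333 [ 91.1648  -7.1645 -58.2463  48.3158 -57.3942 -42.1638] [0.3748 0.2962 0.2146] [179.7008 -39.5385  -7.1621]
shift [0.0145 0.2119 0.177 ] turn [ 0.4669  0.462  -0.2003]
```

```bash
python3 -m pendant '[[1,[0,0.035,0.02],[0,0,0]],[1,[0,0.07,0.04],[0,0,0]],[1,[0,0.1,0.06],[0,0,0]],[1,[0.01,0.13,0.08],[0,0,0]],[1,[0.01,0.16,0.1],[0,0,0]],[1,[0.0145,0.19,0.12],[0.5,0.5,0]],[1,[0.0145,0.212,0.145],[0.5,0.5,-0.2]],[1,[0.0145,0.212,0.17],[0.5,0.5,-0.2]],[1,[0.0145,0.212,0.177],[0.5,0.5,-0.2]],[1,[0.0145,0.212,0.177],[0.5,0.5,-0.2]]]'
python3 - <<'E'
from h import *
o=sensors.get_obs();print(o["clock"],o["joint_pos"],o["tool_pos"],o["orientation"])
R=Rtool(40,YAW);g=BOX+Ro.from_euler('z',YAW,degrees=True).apply([-.036,0,.026])+R.apply([0,0,.0188])
delta(g,R)
E
```

```text
clock: 1.77
tool_pos: [0.4812, 0.1696, 0.2491]
orientation: [178.6, -37.5, -6.7]
force: [-0.3, -0.1, -0.1]
opening: 0.0874
gripper_force: 0.0
1.7667 [ 62.1992 -13.7447 -58.2336  53.4123 -45.9491 -18.1252] [0.4812 0.1696 0.2491] [178.5919 -37.5243  -6.7478]
shift [-0.0928  0.0952  0.2305] turn [1.3125 2.4741 0.1491]
```

```bash
cat > kin.py <<'E'
import numpy as np, itertools
from scipy.optimize import least_squares
from scipy.spatial.transform import Rotation as Ro
E=lambda a,x:Ro.from_euler(a,x,degrees=True)
LO=np.array([-176.03,-82.01,-58.28,-173.87,-174.79,-173.66]);HI=np.array([176.03,121.73,71.71,95.51,-.11,173.66])
D=[([87.6133,20.5864,.641,-.0172,-70.1384,-16.5064],[.2185,.6382,.2013],[179.9151,-.0083,-18.8989]),
([91.1648,-7.1645,-58.2463,48.3158,-57.3942,-42.1638],[.3748,.2962,.2146],[179.7008,-39.5385,-7.1621]),
([62.1992,-13.7447,-58.2336,53.4123,-45.9491,-18.1252],[.4812,.1696,.2491],[178.5919,-37.5243,-6.7478])]
def fk(q,g,s4=1,s6=1,a6=0,a=-16.5):
    r0,h,L1,L2,e2,Lt=g
    A=E('z',q[0]+a);B=A*E('y',q[1]);C=B*E('y',-q[2]);W=C*E('x',s4*q[3])*E('y',-q[4])
    T=W*E('y',90)*E('z',s6*q[5]+a6)
    p=A.apply([r0,0,h])+B.apply([0,0,L1])+C.apply([L2,0,e2])+T.apply([0,0,Lt])
    return p,T
E
python3 - <<'E'
from kin import *
for s4,s6 in itertools.product((1,-1),(1,-1)):
  def f(v): return np.concatenate([(Ro.from_euler('xyz',o,degrees=True).inv()*fk(q,[0]*6,s4,s6,v[0],v[1])[1]).as_rotvec(degrees=True) for q,p,o in D])
  for a6 in(0,90,180,270):
    r=least_squares(f,[a6,-16.5]); 
    if r.cost<200: print(s4,s6,r.x,r.cost)
E
```

```text
-1 -1 [-9.00000510e+01 -4.67751931e-05] 4.904558210830009e-09
-1 -1 [ 2.69999949e+02 -4.67752537e-05] 4.904558211215292e-09
-1 -1 [ 2.69999949e+02 -4.67736641e-05] 4.904558213855144e-09
-1 -1 [ 2.69999949e+02 -4.67751126e-05] 4.904558208764958e-09
```

Run:
```python
from kin import *
A=[];b=[]
for q,p,o in D:
    a=E('z',q[0]);B=a*E('y',q[1]);C=B*E('y',-q[2]);F=C*E('x',-q[3]);T=F*E('y',-q[4])*E('y',90)*E('z',-q[5]-90)
    A.append(np.column_stack([a.apply([1,0,0]),[0,0,1],a.apply([0,1,0]),B.apply([0,0,1]),C.apply([1,0,0]),C.apply([0,0,1]),T.apply([0,0,1])]));b+=list(p)
A=np.vstack(A);x,res,rk,sv=np.linalg.lstsq(A,np.array(b),rcond=None)
print("r0 h d L1 L2 e2 Lt",x,rk,sv,"res",A@x-b)
```

```text
r0 h d L1 L2 e2 Lt [ 0.33676919  0.42848579 -0.18909762  0.35021711  0.26338075 -0.17916201
  0.29167472] 7 [3.32698924 2.4328735  1.83471851 0.58642173 0.48055703 0.25964722
 0.06192675] res [-0.00274886 -0.00067978  0.00510354 -0.00819127  0.00207082  0.01895976
  0.00893834 -0.00634438 -0.0240633 ]
```

```bash
cat >> h.py <<'E'
import json
def log():
    o=sensors.get_obs();open("log.jsonl","a").write(json.dumps([list(o["joint_pos"]),list(o["tool_pos"]),list(o["orientation"])])+"\n");print(o["clock"],o["joint_pos"],o["tool_pos"],o["orientation"],o["force"])
def grasp(theta,gx=-.035,gz=.026,back=0):
    R=Rtool(theta,YAW);return BOX+Ro.from_euler('z',YAW,degrees=True).apply([gx,0,gz])+R.apply([0,0,.0188-back]),R
E
python3 - <<'E'
from h import *
delta(*grasp(30,back=.09))
E
```

```text
shift [-0.0835  0.0972  0.1418] turn [ 1.3214 -7.5254  0.0342]
```

```bash
python3 -m pendant '[[1,[-0.03,0.03,0.02],[1,-7.5,0]],[1,[-0.06,0.06,0.03],[1,-7.5,0]],[1,[-0.06,0.06,0.03],[1,-7.5,0]]]' >/dev/null
python3 -c "from h import *;log()"
python3 -m pendant '[[1,[-0.03,0.03,0.02],[0,0,0]],[1,[-0.03,0.04,0.04],[0,0,0]],[1,[-0.03,0.04,0.04],[0,0,0]]]' >/dev/null
python3 - <<'E'
from h import *
log(); delta(*grasp(30,back=.09))
E
```

```text
2.0167 [ 58.9973 -16.4651 -58.2506  39.6679 -43.8097  -4.483 ] [0.4492 0.1156 0.2047] [179.3644 -28.5677  -7.1772] [-0.5564 -0.6829 -0.0927]
2.2667 [ 52.9599 -15.4563 -58.2583  36.9108 -40.5812   2.7245] [0.4528 0.0844 0.1869] [178.8891 -26.1238  -6.9675] [-0.9545  0.2627 -0.5762]
shift [-0.0105  0.0105  0.1056] turn [ 1.1423  3.8766 -0.022 ]
```

```bash
cat > fit.py <<'E'
from kin import *
import json
D+= [tuple(json.loads(l)) for l in open("log.jsonl")]
def cols(q):
    a=E('z',q[0]);B=a*E('y',q[1]);C=B*E('y',-q[2]);F=C*E('x',-q[3]);G=F*E('y',-q[4]);T=G*E('y',90)*E('z',-q[5]-90)
    X,Y,Z=np.eye(3)
    return dict(r0=a.apply(X),h=Z,d=a.apply(Y),L1=B.apply(Z),e1=B.apply(X),L2=C.apply(X),e2=C.apply(Z),fy=F.apply(Y),fz=F.apply(Z),gz=G.apply(Z),Lt=T.apply(Z),tx=T.apply(X),ty=T.apply(Y))
if __name__=="__main__":
  b=np.concatenate([p for q,p,o in D])
  for S in("r0 h d L1 L2 e2 Lt","r0 h L1 L2 e2 Lt fy","h L1 L2 e2 Lt fy","h d L1 L2 Lt","h L1 L2 Lt fy","r0 h L1 L2 Lt fy","h L1 L2 Lt fy fz","h L1 L2 Lt fy gz","r0 h d L1 L2 e2 Lt fy gz"):
    A=np.vstack([np.column_stack([cols(q)[k] for k in S.split()]) for q,p,o in D]);x=np.linalg.lstsq(A,b,rcond=None)[0]
    print(S,x.round(4),"max",abs(A@x-b).max().round(4))
E
python3 fit.py
```

```text
r0 h d L1 L2 e2 Lt [ 0.308   0.2041 -0.1891  0.4713  0.2102 -0.0728  0.2989] max 0.0256
r0 h L1 L2 e2 Lt fy [ 0.      0.1985  0.6017  0.4635  0.      0.4024 -0.1918] max 0.0
h L1 L2 e2 Lt fy [ 1.985e-01  6.017e-01  4.636e-01  1.000e-04  4.024e-01 -1.918e-01] max 0.0
h d L1 L2 Lt [ 0.4564 -0.1653  0.4131  0.5264  0.3574] max 0.1048
h L1 L2 Lt fy [ 0.1986  0.6017  0.4636  0.4024 -0.1919] max 0.0
r0 h L1 L2 Lt fy [ 0.      0.1986  0.6017  0.4635  0.4024 -0.1918] max 0.0
h L1 L2 Lt fy fz [ 0.1986  0.6017  0.4636  0.4024 -0.1919  0.    ] max 0.0
h L1 L2 Lt fy gz [ 1.986e-01  6.017e-01  4.635e-01  4.024e-01 -1.919e-01  1.000e-04] max 0.0
r0 h d L1 L2 e2 Lt fy gz [ 1.000e-04  1.984e-01 -1.000e-04  6.017e-01  4.633e-01  1.000e-04
  4.024e-01 -1.918e-01  1.000e-04] max 0.0
```

```bash
cat >> kin.py <<'E'
h,L1,L2,Lt,fy=.1986,.6017,.4636,.4024,-.1919
def FK(q):
    A=E('z',q[0]);B=A*E('y',q[1]);C=B*E('y',-q[2]);F=C*E('x',-q[3]);T=F*E('y',-q[4])*E('y',90)*E('z',-q[5]-90)
    return np.array([0,0,h])+B.apply([0,0,L1])+C.apply([L2,0,0])+F.apply([0,fy,0])+T.apply([0,0,Lt]),T
def IK(p,R,seeds,tol=2e-3):
    out=[]
    f=lambda q:np.concatenate([(FK(q)[0]-p)*5,(R.inv()*FK(q)[1]).as_rotvec()])
    for s in seeds:
        r=least_squares(f,np.clip(s,LO+.6,HI-.6),bounds=(LO+.5,HI-.5),max_nfev=60)
        if np.abs(r.fun).max()<tol and not any(np.abs(r.x-o).max()<2 for o in out): out.append(r.x)
    return out
def rnd(n,k=0): return np.random.default_rng(k).uniform(LO,HI,(n,6))
E
python3 - <<'E'
from kin import *
from h import *
q0=sensors.get_obs()["joint_pos"];print(FK(q0)[0]-sensors.get_obs()["tool_pos"])
for th in(15,20,25,30,35,40,45):
  for gx in(-.035,):
   for fl in(0,180):
    p,R=grasp(th,gx);R=R*E('z',fl)
    for q in IK(p,R,np.vstack([q0,rnd(30)])): print(th,fl,q.round(1))
E
```

```text
[ 0.0001 -0.     -0.    ]
40 0 [ -19.1   14.4  -56.9 -158.8  -22.  -100.4]
40 180 [ -19.1   14.4  -56.9 -158.8  -22.    79.6]
```

```bash
sed -i 's/max_nfev=60/max_nfev=400,x_scale=50./' kin.py; time python3 - <<'E'
from kin import *
from h import *
q0=sensors.get_obs()["joint_pos"]
for th in(0,10,20,25,30,35,40,45,50):
    p,R=grasp(th,-.035)
    s=IK(p,R,np.vstack([q0,rnd(25)]))
    for q in s: print(th,q.round(1))
    if not s:
        f=lambda q:np.concatenate([(FK(q)[0]-p)*5,(R.inv()*FK(q)[1]).as_rotvec()])
        r=least_squares(f,q0,bounds=(LO-30,HI+30));print(th,"none; relaxed",r.x.round(1),r.cost)
E
```

```text
0 [ 28.2  19.  -31.5   0.  -39.5  54.9]
10 [ 32.3  14.4 -46.4  16.8 -22.3  35.7]
20 none; relaxed [ -3.7  10.8 -62.2 125.5  -2.6 -38.6] 0.0005515730247523054
25 none; relaxed [ -1.   10.5 -63.  125.5  -6.7 -41.4] 0.004821358267494719
30 none; relaxed [  2.2  10.5 -63.9 125.5 -11.6 -44.8] 0.012832005309522204
35 none; relaxed [  5.9  11.  -65.  125.5 -17.5 -49.2] 0.023832446528634598
40 [ -19.1   14.4  -56.9 -158.8  -22.  -100.4]
45 none; relaxed [ 15.3  14.3 -68.  125.5 -33.4 -61.7] 0.0504007277209569
50 none; relaxed [ 20.9  18.2 -70.1 125.5 -44.2 -70.8] 0.06275472421100205
real	0m5.613s
user	0m6.033s
sys	0m0.020s
```

Run:
```python
from kin import *
from h import *
q=np.array([-19.1,14.4,-56.9,-158.8,-22,-100.4])
for th in range(40,76,5):
  for fl in(0,180):
    p,R=grasp(th,-.036);R=R*E('z',fl)
    s=np.vstack([q,q+[0,0,5,0,-10,0],q+[20,10,10,20,-20,20],q+[0,0,0,0,0,180],q+[-10,0,0,30,-10,180]])
    for a in IK(p,R,s):
        pb,Rb=grasp(th,-.036,back=.1); b=IK(pb,R,[a]); print(th,fl,a.round(1),"| back",[x.round(1) for x in b])
```

```text
40 0 [ -19.2   14.4  -57.  -158.7  -22.1 -100.4] | back []
40 180 [ -19.2   14.4  -57.  -158.7  -22.1   79.6] | back []
```

```bash
nproc
cat > scan.py <<'E'
from kin import *
import itertools,sys
from multiprocessing import Pool
def Rt(th,yaw): return E('z',yaw)*E('x',180)*E('y',th)
S=np.array([[0,10,-40,-150,-40,0],[30,15,-40,20,-40,0],[30,15,-40,80,-60,0],[0,15,-40,-90,-60,0],[0,15,-20,-45,-60,90]])
def job(a):
    x,y,yaw,th=a
    R=Rt(th,yaw);p=np.array([x,y,0])+E('z',yaw).apply([-.036,0,.026])+R.apply([0,0,.0188])
    o=[]
    for q in IK(p+R.apply([0,0,-.05]),R,S):
        for b in IK(p,R,[q]):
            if abs(b-q).max()<60:o.append((a,b))
    return o
if __name__=="__main__":
    G=list(itertools.product((.5,.56,.6),(.03,.07,.11),range(-180,180,30),(45,55)))
    with Pool() as P: r=sum(P.map(job,G,chunksize=4),[])
    for a,b in r: 
        m=np.minimum(b-LO,HI-b); print(a,b.round(0),"margin",m.min().round(0))
E
time timeout 560 python3 scan.py > scan.txt; wc -l scan.txt; sort -t'n' -k5 scan.txt | head -70
```

```text
4
182 scan.txt
(0.5, 0.03, -120, 45) [ 39.  41. -15.  15. -78. -78.] margin 43.0
(0.5, 0.03, -120, 55) [ 40.  47. -11.  16. -86. -80.] margin 47.0
(0.5, 0.03, -150, 45) [ 28.  46.   1.   2. -90. -88.] margin 59.0
(0.5, 0.03, -150, 55) [  28.   52.    7.    2. -100.  -88.] margin 65.0
(0.5, 0.03, -180, 45) [  16.   47.   10.  -11.  -96. -102.] margin 62.0
(0.5, 0.03, -180, 55) [  15.   53.   17.  -13. -107. -102.] margin 55.0
(0.5, 0.03, -90, 45) [ 50.  33. -37.  32. -61. -76.] margin 21.0
(0.5, 0.03, -90, 55) [ 52.  39. -35.  33. -68. -80.] margin 23.0
(0.5, 0.03, 120, 45) [  -7.   39.    1.  -35.  -84. -130.] margin 44.0
(0.5, 0.03, 120, 55) [ -10.   45.    6.  -39.  -94. -127.] margin 47.0
(0.5, 0.03, 150, 45) [   4.   45.    9.  -23.  -94. -117.] margin 57.0
(0.5, 0.03, 150, 55) [   2.   51.   16.  -27. -104. -117.] margin 56.0
(0.5, 0.03, 30, 45) [ -23.   14.  -40.  -83.  -34. -146.] margin 18.0
(0.5, 0.03, 30, 55) [ -39.   24.  -44.  -94.  -50. -117.] margin 15.0
(0.5, 0.03, 60, 45) [ -21.   22.  -26.  -61.  -53. -145.] margin 29.0
(0.5, 0.03, 60, 55) [ -30.   29.  -25.  -68.  -
[... 3086 characters left out ...]
   17.    4. -105.  -87.] margin 55.0
(0.56, 0.03, -180, 45) [  15.   52.   20.  -10. -102. -103.] margin 52.0
(0.56, 0.03, -180, 55) [  14.   58.   28.  -12. -113. -103.] margin 44.0
(0.56, 0.03, -60, 45) [ 43.  26. -57.  71. -47. -81.] margin 1.0
(0.56, 0.03, -60, 55) [ 47.  32. -57.  72. -55. -90.] margin 1.0
(0.56, 0.03, -90, 45) [ 45.  36. -31.  34. -63. -72.] margin 27.0
(0.56, 0.03, -90, 55) [ 47.  42. -29.  36. -70. -76.] margin 29.0
(0.56, 0.03, 0, 45) [ -26.   16.  -52. -136.  -27. -111.] margin 6.0
(0.56, 0.03, 120, 45) [  -6.   42.    9.  -35.  -88. -133.] margin 41.0
(0.56, 0.03, 120, 55) [ -10.   48.   15.  -40.  -97. -131.] margin 43.0
real	0m5.330s
user	0m19.661s
sys	0m0.094s
```

```bash
cat > plan.py <<'E'
from kin import *
from h import sensors
def pose(c,yaw,th,gx,fl,gz=.026,back=0,up=0):
    R0=E('z',yaw)*E('x',180)*E('y',th)
    p=np.array([c[0],c[1],0])+E('z',yaw).apply([gx,0,gz])+R0.apply([0,0,.0188-back])+[0,0,up]
    return p,R0*E('z',fl)
def show(n,q,p,R):
    s=IK(p,R,[q]); print(n,s[0].round(0) if s else "FAIL",p.round(3)); return s[0] if s else q
E
python3 - <<'E'
from plan import *
q0=sensors.get_obs()["joint_pos"]
for fl in(0,180):
  q=q0 if fl==0 else q0-[0,0,0,0,0,180]
  q=show("v-7 up",q,*pose([.558,.059],-6.9,0,0,fl,up=.12))
  show("v-7",q,*pose([.558,.059],-6.9,0,0,fl))
  for yw in(20,50,70,90): q=show("v%d"%yw,q,*pose([.54,.05],yw,0,0,fl,up=.08))
  for t in(15,30,50): q=show("tilt%d"%t,q,*pose([.54,.05],90,t,-.036,fl,back=.1))
  q=show("grasp",q,*pose([.54,.05],90,50,-.036,fl))
  q=show("lift",q,*pose([.54,.05],90,50,-.036,fl,up=.2)); b=q
  for sgn in(1,-1):
   q=b
   # box frame->tool
   for f in np.linspace(0,1,7):
    c=np.array([.54+.0085*f,.05+.235*f,.2])
    th=50+40*f # tool rises to horizontal
    R=E('z',90)*E('x',180)*E('y',th)*E('z',sgn*180*f)
    Rb=R*(E('x',180)*E('y',50)).inv() # box orientation
    p=c+Rb.apply([-.036,0,.026])+R.apply([0,0,.0188])
    q=show("dump%+d %.2f tilt %.0f"%(sgn,f,np.degrees(np.arccos(Rb.as_matrix()[2,2]))),q,p,R*E('z',fl))
E
```

```text
v-7 up [ 26.  13. -20.  -0. -57.  57.] [0.558 0.059 0.127]
v-7 [ 26.  22. -27.  -0. -41.  57.] [0.558 0.059 0.007]
v20 [ 26.  14. -25.   0. -51.  84.] [0.54  0.05  0.087]
v50 [ 26.  14. -25.   0. -51. 114.] [0.54  0.05  0.087]
v70 [ 26.  14. -25.  -0. -51. 134.] [0.54  0.05  0.087]
v90 [ 26.  14. -25.  -0. -51. 154.] [0.54  0.05  0.087]
tilt15 FAIL [ 0.54  -0.007  0.104]
tilt30 FAIL [ 0.54  -0.027  0.096]
tilt50 FAIL [ 0.54  -0.048  0.078]
grasp FAIL [0.54  0.028 0.014]
lift FAIL [0.54  0.028 0.214]
dump+1 0.00 tilt 0 FAIL [0.54  0.028 0.214]
dump+1 0.17 tilt 25 FAIL [0.54  0.066 0.212]
dump+1 0.33 tilt 51 [-16.  24.  -2. -59. -91. 151.] [0.54  0.105 0.21 ]
dump+1 0.50 tilt 77 [-16.  27.  -4. -65. -92. 124.] [0.541 0.144 0.209]
dump+1 0.67 tilt 103 [-15.  31.  -5. -71. -94.  98.] [0.543 0.182 0.207]
dump+1 0.83 tilt 126 [-14.  34.  -6. -76. -96.  72.] [0.545 0.221 0.206]
dump+1 1.00 tilt 140 [-12.  39.  -7. -82. -98.  46.] [0.548 0.26  0.203]
dump-1 0.00 tilt 0 FAIL [0.54  0.028 0.214]
dump-1 0.17 tilt 25 FAIL [0.543 0.066 0.212]
dump-1 0.33 tilt 51 FAIL [0.546 0.105 0.21 ]
dump-1 0.
[... 1122 characters left out ...]
.541 0.144 0.209]
dump+1 0.67 tilt 103 [-15.  31.  -5. -71. -94. -82.] [0.543 0.182 0.207]
dump+1 0.83 tilt 126 [ -14.   34.   -6.  -76.  -96. -108.] [0.545 0.221 0.206]
dump+1 1.00 tilt 140 [ -12.   39.   -7.  -82.  -98. -134.] [0.548 0.26  0.203]
dump-1 0.00 tilt 0 [-15.  20.   0. -48. -88.  25.] [0.54  0.028 0.214]
dump-1 0.17 tilt 25 [-16.  22.  -1. -54. -90.  57.] [0.543 0.066 0.212]
dump-1 0.33 tilt 51 [-16.  25.  -2. -59. -91.  90.] [0.546 0.105 0.21 ]
dump-1 0.50 tilt 77 [-15.  28.  -3. -65. -92. 124.] [0.547 0.144 0.209]
dump-1 0.67 tilt 103 [-15.  31.  -4. -71. -94. 158.] [0.548 0.182 0.207]
dump-1 0.83 tilt 126 FAIL [0.549 0.221 0.206]
dump-1 1.00 tilt 140 FAIL [0.548 0.26  0.203]
```

```bash
cat >> plan.py <<'E'
def delta(p,R,name=""):
    o=sensors.get_obs();C=Ro.from_euler('xyz',o["orientation"],degrees=True)
    print(name,"shift",C.inv().apply(p-o["tool_pos"]).round(4),"turn",(C.inv()*R).as_rotvec(degrees=True).round(1))
def now():
    o=sensors.get_obs();print("t",round(o["clock"],2),o["joint_pos"].round(1),o["tool_pos"].round(4),o["orientation"].round(1),"F",o["force"].round(1),"op",o["opening"].round(4),round(o["gripper_force"],1))
E
python3 - <<'E'
from plan import *
now()
for fl in(0,50): delta(*pose([.558,.059],-6.9,0,0,fl,up=.14))
E
```

```text
Traceback (most recent call last):
  File "plan.py", line 13, in now
    o=sensors.get_obs();print("t",round(o["clock"],2),o["joint_pos"].round(1),o["tool_pos"].round(4),o["orientation"].round(1),"F",o["force"].round(1),"op",o["opening"].round(4),round(o["gripper_force"],1))
                                                                                                                                                            ^^^^^^^^^^^^^^^^^^
AttributeError: 'float' object has no attribute 'round'
```

```bash
sed -i 's/o\["opening"\].round(4)/round(o["opening"],4)/' plan.py
python3 - <<'E'
from plan import *
now()
for fl in(0,50): delta(*pose([.558,.059],-6.9,0,0,fl,up=.14))
E
```

```text
t 2.27 [ 53.  -15.5 -58.3  36.9 -40.6   2.7] [0.4528 0.0844 0.1869] [178.9 -26.1  -7. ] F [-1.   0.3 -0.6] op 0.0878 0.0
 shift [0.0791 0.0108 0.0832] turn [  1.1 -26.1  -0.3]
 shift [0.0791 0.0108 0.0832] turn [-10.4 -24.9  48.8]
```

```bash
python3 -m pendant '[[1,[0.02,0,0.01],[0,-7,0]],[1,[0.04,0.01,0.03],[0,-14,0]],[1,[0.06,0.01,0.05],[0,-20,0]],[1,[0.079,0.011,0.083],[1,-26,0]],[1,[0.079,0.011,0.083],[-10,-25,49]],[1,[0.079,0.011,0.083],[-10,-25,49]],[1,[0.079,0.011,0.083],[-10,-25,49]],[1,[0.079,0.011,0.083],[-10,-25,49]],[1,[0.079,0.011,0.083],[-10,-25,49]],[1,[0.079,0.011,0.083],[-10,-25,49]]]' >/dev/null
python3 - <<'E'
from plan import *
now()
for fl in(100,): delta(*pose([.558,.059],-6.9,0,0,fl,up=.14))
E
```

```text
t 3.1 [ 26.8  11.7 -19.6   1.1 -58.1  12.3] [0.5576 0.0602 0.1474] [-179.6   -1.   -50.3] F [ 0.5 -0.2 -0.4] op 0.0875 0.0
 shift [0.0012 0.0004 0.0002] turn [-0.9 -0.7 56.6]
```

```bash
python3 -m pendant '[[1,[0.001,0,0],[-1,-1,70]],[1,[0.001,0,0],[-1,-1,70]],[1,[0.001,0,0],[-1,-1,70]],[1,[0.001,0,0],[-1,-1,70]],[1,[0.001,0,0],[-1,-1,70]],[1,[0.001,0,0],[-1,-1,70]],[1,[0.001,0,0],[-1,-1,70]],[1,[0.001,0,0],[-1,-1,70]],[1,[0.001,0,0],[-1,-1,70]],[1,[0.001,0,0],[-1,-1,70]]]' >/dev/null
python3 -m pendant '[[1,[0,0,0],[0,0,60]],[1,[0,0,0],[0,0,60]],[1,[0,0,0],[0,0,60]],[1,[0,0,0],[0,0,60]],[1,[0,0,0],[0,0,60]],[1,[0,0,0],[0,0,60]],[1,[0,0,0],[0,0,60]],[1,[0,0,0],[0,0,60]]]' >/dev/null
python3 - <<'E'
from plan import *
now()
delta(*pose([.558,.059],-6.9,0,0,180,gz=.028,up=.14),"up");delta(*pose([.558,.059],-6.9,0,0,180,gz=.028),"grasp")
E
```

```text
t 4.6 [  25.9   12.3  -18.2   -0.3  -59.3 -113.3] [0.5581 0.0594 0.1477] [ 179.7    0.  -177.6] F [ 0.6  0.3 -1.9] op 0.0878 0.0
up shift [ 0.0001 -0.0003 -0.0015] turn [0.3 0.  9.3]
grasp shift [ 0.0001 -0.0011  0.1385] turn [0.3 0.  9.3]
```

```bash
python3 -m pendant '[[1,[0,0,0],[0.3,0,7]],[1,[0,-0.0005,0.02],[0.3,0,9.3]],[1,[0,-0.001,0.045],[0.3,0,9.3]],[1,[0,-0.001,0.07],[0.3,0,9.3]],[1,[0,-0.001,0.09],[0.3,0,9.3]],[1,[0,-0.001,0.11],[0.3,0,9.3]],[1,[0,-0.001,0.125],[0.3,0,9.3]],[1,[0,-0.001,0.135],[0.3,0,9.3]],[1,[0,-0.001,0.1385],[0.3,0,9.3]],[1,[0,-0.001,0.1385],[0.3,0,9.3]]]'
python3 - <<'E'
from plan import *
now();delta(*pose([.558,.059],-6.9,0,0,180,gz=.028),"grasp")
E
python3 -m pendant '[[-0.2,[0,0,0],[0,0,0]],[-0.5,[0,0,0],[0,0,0]],[-0.5,[0,0,0],[0,0,0]],[-0.5,[0,0,0],[0,0,0]],[-0.5,[0,0,0],[0,0,0]],[-0.5,[0,0,0],[0,0,0]],[-0.5,[0,0,0],[0,0,0]]]'
```

```text
clock: 5.43
tool_pos: [0.5582, 0.0591, 0.0088]
orientation: [180.0, -0.0, 173.5]
force: [-0.5, 0.7, 1.0]
opening: 0.0876
gripper_force: 0.0
t 5.43 [  26.    21.5  -27.    -0.   -41.5 -122.5] [0.5582 0.0591 0.0088] [180.   -0.  173.5] F [-0.5  0.7  1. ] op 0.0876 0.0
grasp shift [ 0.0002 -0.0001 -0.0004] turn [ 0.  -0.   0.4]
clock: 6.02
tool_pos: [0.5589, 0.0591, 0.0101]
orientation: [179.9, 0.1, 173.5]
force: [-0.3, 0.1, 3.8]
opening: 0.0558
gripper_force: 30.0
```

```bash
python3 -m pendant '[[-0.5,[0,0,-0.01],[0,0,0]],[-0.5,[0,0,-0.03],[0,0,0]],[-0.5,[0,0,-0.05],[0,0,0]],[-0.5,[0,0,-0.06],[0,0,-6]],[-0.5,[0.005,-0.003,-0.06],[0,0,-13]],[-0.5,[0.01,-0.006,-0.06],[0,0,-20]],[-0.5,[0.015,-0.009,-0.06],[0,0,-27]],[-0.5,[0.018,-0.011,-0.06],[0,0,-34]],[-0.5,[0.018,-0.011,-0.06],[0,0,-41]],[-0.5,[0.018,-0.011,-0.06],[0,0,-48]]]'
python3 -m pendant '[[-0.5,[0,0,0],[0,0,-7]],[-0.5,[0,0,0],[0,0,-14]],[-0.5,[0,0,0],[0,0,-21]],[-0.5,[0,0,0],[0,0,-28]],[-0.5,[0,0,0],[0,0,-35]],[-0.5,[0,0,0],[0,0,-42]],[-0.5,[0,0,0],[0,0,-46]],[-0.5,[0,0,0],[0,0,-48.5]],[-0.5,[0,0,0],[0,0,-48.5]]]'
python3 - <<'E'
from plan import *
import cv2
from plant import viewer
now();delta(*pose([.54,.05],90,0,0,180,gz=.028),"place")
cv2.imwrite("pics/s1.png",cv2.resize(viewer.snapshot("side")[80:260,220:440,::-1],None,fx=3,fy=3))
E
```

```text
clock: 6.85
tool_pos: [0.5387, 0.0499, 0.0698]
orientation: [180.0, 0.1, -138.2]
force: [-0.1, 0.4, -3.2]
opening: 0.0557
gripper_force: 29.9
clock: 7.6
tool_pos: [0.539, 0.0501, 0.0697]
orientation: [-180.0, 0.1, -89.9]
force: [-0.2, 0.1, -3.7]
opening: 0.0557
gripper_force: 29.9
t 7.6 [ 26.   15.3 -26.2  -0.1 -48.5 -25.9] [0.539  0.0501 0.0697] [-180.     0.1  -89.9] F [-0.2  0.1 -3.7] op 0.0557 29.9
place shift [ 0.0001 -0.001   0.0605] turn [-0.   0.1  0.1]
```

View pics/s1.png

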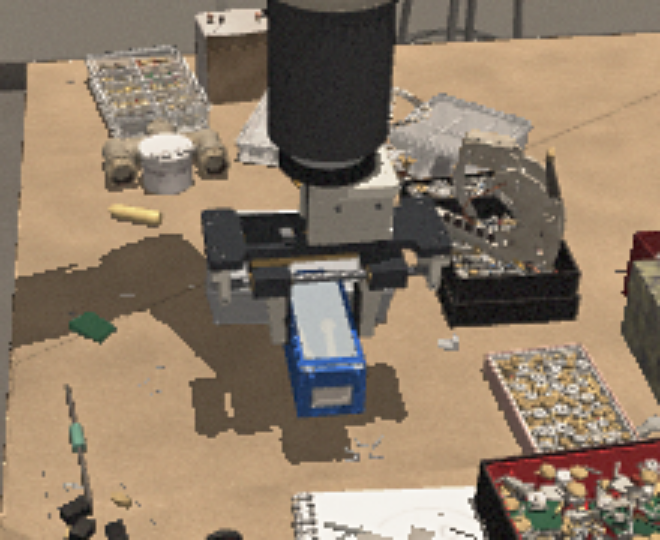

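The picture shows the box held level at crop px (325,350), its lid shut and the hinge end facing −y, clear of everything. I'll lower it and release.

```bash
python3 -m pendant '[[-0.5,[0,0,0.02],[0,0,0]],[-0.5,[0,0,0.04],[0,0,0]],[-0.5,[0,0,0.052],[0,0,0]],[-0.5,[0,0,0.057],[0,0,0]],[-0.5,[0,0,0.0592],[0,0,0]],[-0.5,[0,0,0.0592],[0,0,0]],[0,[0,0,0.0592],[0,0,0]],[0.6,[0,0,0.0592],[0,0,0]],[1,[0,0,0.0592],[0,0,0]],[1,[0,0,0.0592],[0,0,0]]]'
python3 -m pendant '[[1,[0,0,0],[0,0,0]],[1,[0,0,-0.03],[0,0,0]],[1,[0,0,-0.06],[0,0,0]],[1,[0,0,-0.09],[0,0,0]],[1,[0,0,-0.12],[0,0,0]],[1,[0,0,-0.12],[0,0,0]]]'
python3 - <<'E'
from plan import *
now();q=sensors.get_obs()["joint_pos"]
for t,b in((25,.12),(50,.12)): delta(*pose([.539,.05],90,t,-.036,180,back=b),t)
for t,b in((10,.12),(25,.12),(40,.12),(50,.12),(50,0)): q=show(t,q,*pose([.539,.05],90,t,-.036,180,back=b))
E
```

```text
clock: 8.48
tool_pos: [0.5403, 0.0505, 0.0111]
orientation: [-179.8, 0.1, -90.0]
force: [0.1, -0.2, -0.1]
opening: 0.0702
gripper_force: 0.0
clock: 8.98
tool_pos: [0.5431, 0.051, 0.1369]
orientation: [-179.4, 0.2, -89.9]
force: [1.4, 0.5, -0.9]
opening: 0.0874
gripper_force: 0.0
t 8.98 [ 26.   11.  -21.6   0.1 -56.7 -26. ] [0.5431 0.051  0.1369] [-179.4    0.2  -89.9] F [ 1.4  0.5 -0.9] op 0.0874 0.0
25 shift [0.0799 0.0044 0.0188] turn [ -0.6 -24.8   0.2]
50 shift [0.1147 0.0047 0.0454] turn [ -0.6 -49.8   0.3]
10 [ 12.  12. -18. -11. -58.  -7.] [ 0.539 -0.004  0.126]
25 [ -3.  17. -10. -27. -67.  15.] [ 0.539 -0.029  0.118]
40 [-16.  25.  -4. -39. -78.  31.] [ 0.539 -0.051  0.104]
50 [-23.  32.   0. -45. -85.  38.] [ 0.539 -0.064  0.091]
50 [-16.  35.  -7. -50. -74.  42.] [0.539 0.028 0.014]
```

```bash
python3 -m pendant '[[1,[0.02,0.001,0],[0,-6,0]],[1,[0.045,0.003,0.005],[0,-12,0]],[1,[0.07,0.004,0.012],[-0.6,-19,0]],[1,[0.08,0.004,0.019],[-0.6,-25,0]],[1,[0.09,0.005,0.025],[-0.6,-31,0]],[1,[0.1,0.005,0.032],[-0.6,-37,0]],[1,[0.107,0.005,0.04],[-0.6,-43,0]],[1,[0.115,0.005,0.045],[-0.6,-50,0.3]],[1,[0.115,0.005,0.045],[-0.6,-50,0.3]],[1,[0.115,0.005,0.045],[-0.6,-50,0.3]]]'
python3 - <<'E'
from plan import *
import cv2
from plant import viewer
now()
for b in (.12,0): delta(*pose([.5395,.05],90,50,-.036,180,back=b))
a=viewer.snapshot("side")[150:260,250:410,::-1];b=viewer.snapshot("top")[110:220,240:400,::-1]
cv2.imwrite("pics/s2.png",cv2.resize(np.vstack([a,b]),None,fx=2.6,fy=2.6,interpolation=cv2.INTER_CUBIC))
E
```

```text
clock: 9.82
tool_pos: [0.533, -0.067, 0.0805]
orientation: [178.3, 50.3, -91.6]
force: [1.1, -0.5, -0.1]
opening: 0.0876
gripper_force: 0.0
t 9.82 [-23.1  32.8  -0.2 -45.  -84.9  38.2] [ 0.533  -0.067   0.0805] [178.3  50.3 -91.6] F [ 1.1 -0.5 -0.1] op 0.0876 0.0
 shift [-0.0105 -0.0062 -0.0041] turn [ 0.4  0.3 -1. ]
 shift [-0.0099 -0.0072  0.1159] turn [ 0.4  0.3 -1. ]
```

View pics/s2.png

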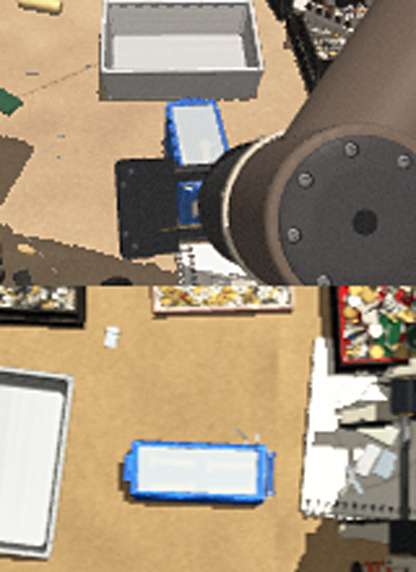

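The side crop shows the gripper leaning behind the hinge end. In the top crop the box body spans px (132–266, 441–502) and is square to the axes. Checking its centre:

Run:
```python
from h import *
for u,v in((199,471),(132,472),(266,471)): print(ray("top",240+u/2.6-.3,110+(v-286)/2.6-.3,.051))
```

```text
[0.5384 0.0503 0.051 ]
[0.536  0.1161 0.051 ]
[ 0.5399 -0.0157  0.051 ]
```

```bash
python3 -m pendant '[[1,[-0.0105,-0.006,-0.004],[0.4,0.3,-1]],[1,[-0.0105,-0.0065,0.02],[0.4,0.3,-1]],[1,[-0.0105,-0.0065,0.04],[0.4,0.3,-1]],[1,[-0.01,-0.007,0.06],[0.4,0.3,-1]],[1,[-0.01,-0.007,0.08],[0.4,0.3,-1]],[1,[-0.01,-0.007,0.1],[0.4,0.3,-1]],[1,[-0.01,-0.007,0.11],[0.4,0.3,-1]],[1,[-0.01,-0.007,0.115],[0.4,0.3,-1]],[1,[-0.01,-0.007,0.116],[0.4,0.3,-1]]]'
python3 - <<'E'
from plan import *
now();delta(*pose([.539,.0503],90,50,-.036,180))
E
```

```text
clock: 10.67
tool_pos: [0.5414, 0.0318, 0.02]
orientation: [-179.0, 49.7, -88.8]
force: [-0.2, 0.1, 0.5]
opening: 0.0876
gripper_force: 0.0
t 10.67 [-15.2  34.5  -6.5 -49.9 -74.2  41.6] [0.5414 0.0318 0.02  ] [-179.    49.7  -88.8] F [-0.2  0.1  0.5] op 0.0876 0.0
 shift [0.0067 0.0025 0.0016] turn [-0.  -0.3  0.8]
```

```bash
python3 -m pendant '[[1,[0.006,0.0025,0.0016],[0,-0.3,0.8]],[1,[0.006,0.0025,0.0016],[0,-0.3,0.8]],[0,[0.006,0.0025,0.0016],[0,-0.3,0.8]],[-0.5,[0.006,0.0025,0.0016],[0,-0.3,0.8]],[-0.5,[0.006,0.0025,0.0016],[0,-0.3,0.8]],[-0.5,[0.006,0.0025,0.0016],[0,-0.3,0.8]],[-0.5,[0.006,0.0025,0.0016],[0,-0.3,0.8]],[-0.5,[0.006,0.0025,0.0016],[0,-0.3,0.8]],[-0.5,[0.006,0.0025,0.0016],[0,-0.3,0.8]]]'
python3 - <<'E'
from plan import *
now();delta(*pose([.539,.0503],90,50,-.036,180,up=.2))
E
```

```text
clock: 11.42
tool_pos: [0.5386, 0.0276, 0.0128]
orientation: [179.8, 50.1, -90.4]
force: [0.5, -0.1, 0.2]
opening: 0.0564
gripper_force: 29.9
t 11.42 [-15.9  35.3  -6.6 -50.1 -74.2  41.7] [0.5386 0.0276 0.0128] [179.8  50.1 -90.4] F [ 0.5 -0.1  0.2] op 0.0564 29.9
 shift [-0.1549  0.0001 -0.1283] turn [-0.1  0.1 -0.2]
```

```bash
python3 -m pendant '[[-0.5,[-0.008,0,-0.006],[0,0,0]],[-0.5,[-0.02,0,-0.017],[0,0,0]],[-0.5,[-0.039,0,-0.032],[0,0,0]],[-0.5,[-0.058,0,-0.048],[0,0,0]],[-0.5,[-0.078,0,-0.064],[0,0,0]],[-0.5,[-0.097,0,-0.08],[0,0,0]],[-0.5,[-0.116,0,-0.096],[0,0,0]],[-0.5,[-0.136,0,-0.112],[0,0,0]],[-0.5,[-0.155,0,-0.128],[0,0,0]],[-0.5,[-0.155,0,-0.128],[0,0,0]]]'
cat > dump.py <<'E'
from plan import *
# rows: relative to the current pose; f in 0..1 roll, c = box centre
def target(roll,th,c,sgn=1):
    R=E('z',90)*E('x',180)*E('y',th)*E('z',sgn*roll)
    Rb=R*(E('x',180)*E('y',50)).inv()
    return c+Rb.apply([-.036,0,.026])+R.apply([0,0,.0188]),R*E('z',180),Rb
E
python3 - <<'E'
from dump import *
import cv2
from plant import viewer
now();o=sensors.get_obs();C=Ro.from_euler('xyz',o["orientation"],degrees=True);q=o["joint_pos"]
for roll,th,y in((0,60,.10),(0,70,.17),(0,80,.24),(0,88,.275)):
    p,R,Rb=target(roll,th,np.array([.546,y,.22]))
    print(roll,th,C.inv().apply(p-o["tool_pos"]).round(3),(C.inv()*R).as_rotvec(degrees=True).round(1)); q=show("",q,p,R)
for roll in range(20,181,20):
    p,R,Rb=target(roll,88,np.array([.546,.28,.22]))
    q=show("roll%d z=%s x=%s"%(roll,Rb.apply([0,0,1]).round(2),Rb.apply([1,0,0]).round(2)),q,p,R)
cv2.imwrite("pics/s3.png",cv2.resize(viewer.snapshot("side")[80:260,220:440,::-1],None,fx=3,fy=3))
E
```

```text
clock: 12.25
tool_pos: [0.5401, 0.0283, 0.2203]
orientation: [-179.5, 49.9, -89.7]
force: [1.5, 0.1, -3.3]
opening: 0.0557
gripper_force: 29.9
t 12.25 [-15.2  19.5   0.3 -47.7 -88.4  24.4] [0.5401 0.0283 0.2203] [-179.5   49.9  -89.7] F [ 1.5  0.1 -3.3] op 0.0557 29.9
0 60 [-0.038 -0.006  0.031] [ -0.3 -10.1   0.2]
 [-16.  23.   0. -56. -92.  27.] [0.546 0.076 0.23 ]
0 70 [-0.079 -0.006  0.086] [ -0.3 -20.1   0.2]
 [-15.  26.  -3. -65. -93.  32.] [0.546 0.145 0.226]
0 80 [-0.121 -0.005  0.142] [ -0.3 -30.1   0.3]
 [-13.  31.  -5. -74. -94.  38.] [0.546 0.214 0.221]
0 88 [-0.14  -0.005  0.171] [ -0.3 -38.1   0.3]
 [-12.  36.  -7. -80. -98.  44.] [0.546 0.249 0.218]
roll20 z=[ 0.26 -0.62  0.74] x=[0.22 0.79 0.58] [-12.  36.  -7. -80. -97.  24.] [0.545 0.254 0.218]
roll40 z=[ 0.49 -0.62  0.61] x=[0.41 0.78 0.47] [-12.  36.  -7. -80. -97.   4.] [0.544 0.254 0.218]
roll60 z=[ 0.66 -0.63  0.41] x=[0.56 0.78 0.29] [-12.  36.  -7. -80. -97. -16.] [0.543 0.254 0.219]
roll80 z=[ 0.75 -0.64  0.16] x=[0.63 0.77 0.08] [-12.  36.  -7. -80. -97. -36.] [0.543 0.255 0.22 ]
roll100 z=[ 0.75 -0.65 -0.11] x=[ 0.63  0.76 -0.14] [-12.  35.  -7. -80. -97. -57.] [0.543 0.255 0.221]
roll120 z=[ 0.66 -0.66 -0.36] x=[ 0.56  0.75 -0.35] [-12.  35.  -7. -80. -97. -77.] [0.543 0.255 0.223]
roll140 z=[ 0.49 -0.66 -0.56] x=[ 0.41  0.75 -0.52] [-12.  35.  -7. -80. -97. -97.] [0.544 0.255 0.223]
roll160 z=[ 0.26 -0.67 -0.7 ] x=[ 0.22  0.74 -0.63] [ -12.   35.   -7.  -80.  -97. -117.] [0.545 0.255 0.224]
roll180 z=[-0.   -0.67 -0.74] x=[ 0.    0.74 -0.67] [ -12.   35.   -7.  -80.  -97. -137.] [0.546 0.255 0.224]
```

View pics/s3.png

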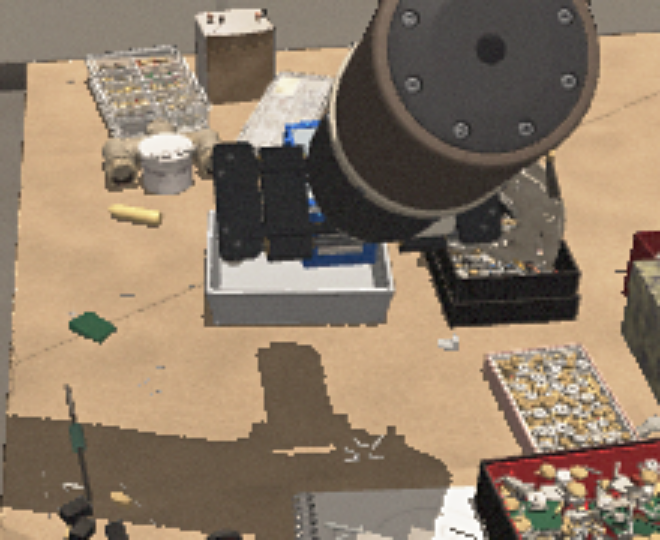

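The box is held level over the bench, with the tray rim at crop px (205–395, 215–325). Next I'll carry it over the tray while pitching the tool to horizontal, then roll about the tool axis.

Run:
```python
from dump import *
o=sensors.get_obs();C=Ro.from_euler('xyz',o["orientation"],degrees=True);q=o["joint_pos"]
for th,y,x in((57,.08,.54),(64,.115,.54),(71,.15,.54),(78,.185,.535),(85,.22,.535),(88,.255,.53),(88,.295,.53)):
    p,R,Rb=target(0,th,np.array([x,y,.205]))
    print(th,C.inv().apply(p-o["tool_pos"]).round(3),(C.inv()*R).as_rotvec(degrees=True).round(1)); q=show("",q,p,R)
for roll in (90,140,180):
    p,R,Rb=target(roll,88,np.array([.53,.295,.205])); q=show("r",q,p,R)
```

```text
57 [-0.017 -0.     0.023] [-0.3 -7.1  0.1]
 [-17.  22.  -0. -53. -91.  28.] [0.54  0.057 0.216]
64 [-0.036 -0.     0.05 ] [ -0.3 -14.1   0.1]
 [-17.  25.  -1. -59. -93.  31.] [0.54  0.091 0.213]
71 [-0.056 -0.     0.078] [ -0.3 -21.1   0.1]
 [-17.  28.  -3. -65. -94.  35.] [0.54  0.125 0.21 ]
78 [-0.076  0.005  0.107] [ -0.2 -28.1   0.1]
 [-17.  32.  -5. -70. -96.  39.] [0.535 0.159 0.207]
85 [-0.096  0.005  0.136] [ -0.2 -35.1   0.1]
 [-16.  36.  -6. -75. -99.  44.] [0.535 0.194 0.204]
88 [-0.118  0.01   0.163] [ -0.2 -38.1   0.1]
 [-14.  37.  -8. -78. -98.  46.] [0.53  0.229 0.203]
88 [-0.143  0.01   0.194] [ -0.2 -38.1   0.1]
 [-11.  37.  -9. -81. -96.  47.] [0.53  0.269 0.203]
r [-11.  36. -10. -81. -96. -44.] [0.527 0.27  0.206]
r [-11.  36. -10. -81. -96. -94.] [0.528 0.27  0.208]
r [ -11.   36.   -9.  -81.  -96. -134.] [0.53  0.27  0.209]
```

```bash
python3 -m pendant '[[-0.5,[-0.01,0,0.012],[0,-4,0]],[-0.5,[-0.025,0,0.035],[0,-10,0]],[-0.5,[-0.042,0,0.058],[0,-16,0]],[-0.5,[-0.06,0.003,0.083],[0,-22,0]],[-0.5,[-0.076,0.005,0.107],[0,-28,0]],[-0.5,[-0.096,0.005,0.136],[0,-35,0]],[-0.5,[-0.118,0.01,0.163],[-0.2,-38,0]],[-0.5,[-0.135,0.01,0.185],[-0.2,-38,0]],[-0.5,[-0.143,0.01,0.194],[-0.2,-38,0]],[-0.5,[-0.143,0.01,0.194],[-0.2,-38,0]]]'
python3 - <<'E'
from dump import *
now();delta(*target(0,88,np.array([.53,.295,.205]))[:2])
E
```

```text
clock: 13.13
tool_pos: [0.5286, 0.2721, 0.1982]
orientation: [168.5, 88.1, -101.4]
force: [0.8, -0.4, -2.7]
opening: 0.0558
gripper_force: 29.9
t 13.13 [-10.6  37.1  -9.4 -80.9 -96.   46.8] [0.5286 0.2721 0.1982] [ 168.5   88.1 -101.4] F [ 0.8 -0.4 -2.7] op 0.0558 29.9
 shift [-0.0044 -0.0014 -0.0028] turn [ 0.1  0.1 -0.4]
```

```bash
python3 -m pendant '[[-0.5,[-0.004,0,0],[0,0,7]],[-0.5,[-0.008,0,0],[0,0,14]],[-0.5,[-0.01,0,0],[0,0,21]],[-0.5,[-0.01,0,0],[0,0,28]],[-0.5,[-0.01,0,0],[0,0,35]],[-0.5,[-0.01,0,0],[0,0,42]],[-0.5,[-0.01,0,0],[0,0,49]],[-0.5,[-0.01,0,0],[0,0,56]],[-0.5,[-0.01,0,0],[0,0,63]],[-0.5,[-0.01,0,0],[0,0,70]]]'
python3 -m pendant '[[-0.5,[0,0,0],[0,0,7]],[-0.5,[0,0,0],[0,0,14]],[-0.5,[0,0,0],[0,0,21]],[-0.5,[0,0,0],[0,0,28]],[-0.5,[0,0,0],[0,0,35]],[-0.5,[0,0,0],[0,0,42]],[-0.5,[0,0,0],[0,0,49]],[-0.5,[0,0,0],[0,0,56]],[-0.5,[0,0,0],[0,0,63]],[-0.5,[0,0,0],[0,0,70]]]'
python3 -m pendant '[[-0.5,[0,0,0],[0,0,7]],[-0.5,[0,0,0],[0,0,14]],[-0.5,[0,0,0],[0,0,21]],[-0.5,[0,0,0],[0,0,28]],[-0.5,[0,0,0],[0,0,35]],[-0.5,[0,0,0],[0,0,40]],[-0.5,[0,0,0],[0,0,40]],[-0.5,[0,0,0],[0,0,40]],[-0.5,[0,0,0],[0,0,40]],[-0.5,[0,0,0],[0,0,40]]]'
python3 - <<'E'
from dump import *
import cv2
from plant import viewer
now();delta(*target(180,88,np.array([.53,.295,.205]))[:2])
a=viewer.snapshot("side")[80:220,230:410,::-1];b=viewer.snapshot("top")[110:250,180:360,::-1]
cv2.imwrite("pics/s4.png",cv2.resize(np.hstack([a,b]),None,fx=2.2,fy=2.2,interpolation=cv2.INTER_CUBIC))
E
```

```text
clock: 13.97
tool_pos: [0.5297, 0.2692, 0.2091]
orientation: [92.1, 19.5, -179.3]
force: [-0.1, 0.7, -3.5]
opening: 0.0564
gripper_force: 29.9
clock: 14.8
tool_pos: [0.5296, 0.2693, 0.2093]
orientation: [93.1, -50.5, 177.6]
force: [-0.3, 0.5, -2.7]
opening: 0.0558
gripper_force: 29.9
clock: 15.63
tool_pos: [0.5297, 0.2699, 0.2092]
orientation: [-177.5, -88.1, 87.5]
force: [-0.7, -0.1, -1.9]
opening: 0.056
gripper_force: 29.9
t 15.63 [ -10.8   36.    -9.3  -80.9  -96.2 -134.1] [0.5297 0.2699 0.2092] [-177.5  -88.1   87.5] F [-0.7 -0.1 -1.9] op 0.056 29.9
 shift [-0.0001  0.0003 -0.0002] turn [ 0.  -0.1 -0.1]
```

View pics/s4.png

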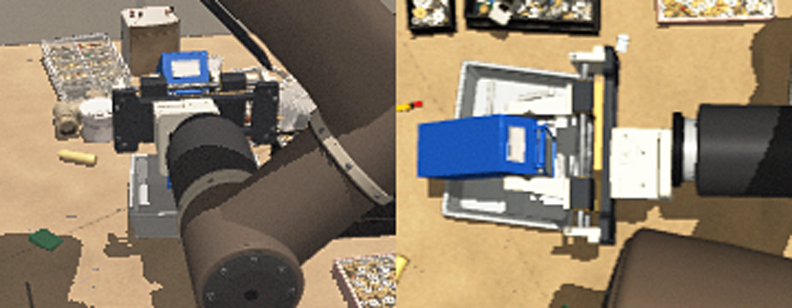

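The box is inverted over the tray, at crop px (470,150), and the wrist load has dropped by about four bolts' weight. I'll roll back and check the tray.

```bash
python3 -m pendant '[[-0.5,[0,0,0],[0,0,0]],[-0.5,[0,0,0],[0,0,0]],[-0.5,[0,0,0],[0,0,0]],[-0.5,[0,0,0],[0,0,-6]],[-0.5,[0,0,0],[0,0,-12]],[-0.5,[0,0,0],[0,0,-18]],[-0.5,[0,0,0],[0,0,-24]],[-0.5,[0,0,0],[0,0,-30]],[-0.5,[0,0,0],[0,0,-36]],[-0.5,[0,0,0],[0,0,-42]]]' | head -3
python3 -m pendant '[[-0.5,[0,0,0],[0,0,-6]],[-0.5,[0,0,0],[0,0,-12]],[-0.5,[0,0,0],[0,0,-18]],[-0.5,[0,0,0],[0,0,-24]],[-0.5,[0,0,0],[0,0,-30]],[-0.5,[0,0,0],[0,0,-36]],[-0.5,[0,0,0],[0,0,-42]],[-0.5,[0,0,0],[0,0,-48]],[-0.5,[0,0,0],[0,0,-54]],[-0.5,[0,0,0],[0,0,-60]]]' | head -3
python3 -m pendant '[[-0.5,[0,0,0],[0,0,-7]],[-0.5,[0,0,0],[0,0,-14]],[-0.5,[0,0,0],[0,0,-21]],[-0.5,[0,0,0],[0,0,-28]],[-0.5,[0,0,0],[0,0,-35]],[-0.5,[0,0,0],[0,0,-42]],[-0.5,[0,0,0],[0,0,-49]],[-0.5,[0,0,0],[0,0,-56]],[-0.5,[0,0,0],[0,0,-63]],[-0.5,[0,0,0],[0,0,-70]]]' | head -3
python3 - <<'E'
from dump import *
o=sensors.get_obs();C=Ro.from_euler('xyz',o["orientation"],degrees=True);now()
for th,y,x in((80,.25,.53),(70,.19,.535),(60,.12,.54),(50,.05,.54)):
    p,R,Rb=target(0,th,np.array([x,y,.205]))
    print(th,C.inv().apply(p-o["tool_pos"]).round(3),(C.inv()*R).as_rotvec(degrees=True).round(1))
E
```

```text
clock: 16.57
tool_pos: [0.5297, 0.2701, 0.2089]
orientation: [92.9, -47.9, 177.9]
clock: 17.4
tool_pos: [0.5297, 0.2701, 0.2089]
orientation: [92.0, 12.1, -179.6]
clock: 18.23
tool_pos: [0.5297, 0.2701, 0.2089]
orientation: [103.7, 81.9, -166.4]
t 18.23 [-10.8  36.   -9.3 -80.9 -96.2  38.1] [0.5297 0.2701 0.2089] [ 103.7   81.9 -166.4] F [ 0.2 -0.5 -2.2] op 0.056 29.9
80 [ 0.004 -0.001 -0.046] [ 0.5  8.1 -7.9]
70 [ 0.001 -0.005 -0.105] [ 1.2 18.1 -7.8]
60 [-0.002 -0.01  -0.174] [ 1.9 28.  -7.7]
50 [-0.003 -0.01  -0.242] [ 2.6 38.  -7.6]
```

```bash
python3 -m pendant '[[-0.5,[0.002,0,-0.012],[0,2,-6]],[-0.5,[0.004,-0.001,-0.035],[0.5,6,-8]],[-0.5,[0.003,-0.002,-0.06],[0.7,10,-8]],[-0.5,[0.002,-0.004,-0.09],[1,15,-8]],[-0.5,[0.001,-0.005,-0.115],[1.2,20,-8]],[-0.5,[0,-0.007,-0.145],[1.5,24,-8]],[-0.5,[-0.002,-0.01,-0.174],[1.9,28,-7.7]],[-0.5,[-0.002,-0.01,-0.205],[2.2,32,-7.6]],[-0.5,[-0.003,-0.01,-0.23],[2.6,36,-7.6]],[-0.5,[-0.003,-0.01,-0.242],[2.6,38,-7.6]]]'
python3 - <<'E'
from dump import *
import cv2
from plant import viewer
now();p,R=pose([.539,.0503],90,50,-.036,180);p[2]=.0128
delta(p+[0,0,.15],R);delta(p,R)
a=viewer.snapshot("side")[80:230,220:380,::-1];b=viewer.snapshot("top")[100:250,180:340,::-1]
cv2.imwrite("pics/s5.png",cv2.resize(np.hstack([a,b]),None,fx=2.5,fy=2.5,interpolation=cv2.INTER_CUBIC))
E
```

```text
clock: 19.07
tool_pos: [0.5405, 0.0256, 0.2204]
orientation: [179.8, 49.7, -90.2]
force: [-0.2, 1.1, -1.8]
opening: 0.0559
gripper_force: 29.9
t 19.07 [-15.2  19.8   0.8 -47.4 -88.8  24. ] [0.5405 0.0256 0.2204] [179.8  49.7 -90.2] F [-0.2  1.1 -1.8] op 0.0559 29.9
 shift [0.0419 0.0014 0.0396] turn [ 0.1 -0.3 -0.1]
 shift [0.1563 0.001  0.1366] turn [ 0.1 -0.3 -0.1]
```

View pics/s5.png

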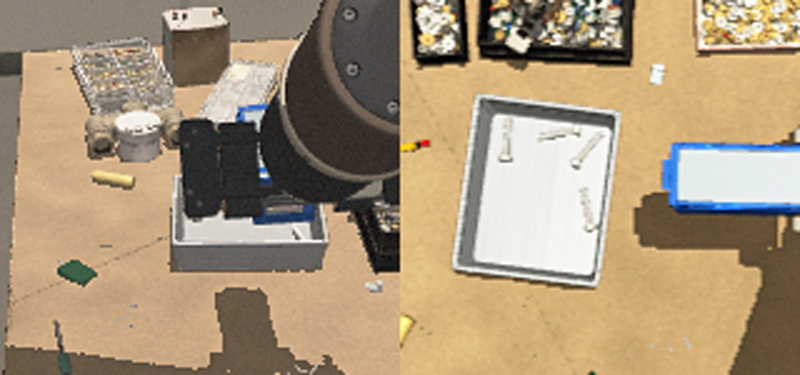

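All four bolts lie in the tray, at right crop px (507,140), (558,132), (590,148) and (589,210), and the box's lid is shut. Now placing the box.

```bash
python3 -m pendant '[[-0.5,[0.015,0,0.014],[0,-0.3,0]],[-0.5,[0.034,0,0.03],[0,-0.3,0]],[-0.5,[0.053,0,0.047],[0,-0.3,0]],[-0.5,[0.072,0.001,0.064],[0,-0.3,0]],[-0.5,[0.091,0.001,0.08],[0,-0.3,0]],[-0.5,[0.11,0.001,0.096],[0,-0.3,0]],[-0.5,[0.125,0.001,0.109],[0,-0.3,0]],[-0.5,[0.137,0.001,0.12],[0,-0.3,0]],[-0.5,[0.144,0.001,0.126],[0,-0.3,0]],[-0.5,[0.146,0.001,0.128],[0,-0.3,0]]]'
python3 -m pendant '[[-0.5,[0.002,0,0.0015],[0,0,0]],[-0.5,[0.004,0,0.003],[0,0,0]],[-0.5,[0.004,0,0.003],[0,0,0]],[-0.5,[0.004,0,0.003],[0,0,0]]]'
python3 - <<'E'
from plan import *
import cv2
from plant import viewer
p,R=pose([.539,.0503],90,50,-.036,180);p[2]=.0128;delta(p,R)
cv2.imwrite("pics/s6.png",cv2.resize(viewer.snapshot("side")[170:250,280:380,::-1],None,fx=6,fy=6,interpolation=cv2.INTER_CUBIC))
E
```

```text
clock: 20.0
tool_pos: [0.5369, 0.0333, 0.0226]
orientation: [179.2, 50.4, -90.7]
force: [-0.7, -0.1, -1.9]
opening: 0.0557
gripper_force: 29.9
clock: 20.33
tool_pos: [0.5383, 0.0322, 0.0204]
orientation: [179.6, 50.3, -90.3]
force: [0.0, -0.0, -2.9]
opening: 0.0558
gripper_force: 29.9
 shift [ 0.0081 -0.0007  0.0021] turn [ 0.2  0.3 -0.2]
```

```bash
for i in 1; do python3 -m pendant '[[-0.5,[0.0015,0,0.0013],[0,0,0]],[-0.5,[0.003,0,0.0026],[0,0,0]],[-0.5,[0.003,0,0.0026],[0,0,0]],[-0.5,[0.003,0,0.0026],[0,0,0]]]'; python3 -m pendant '[[-0.5,[0.0012,0,0.001],[0,0,0]],[-0.5,[0.0022,0,0.002],[0,0,0]],[-0.5,[0.0022,0,0.002],[0,0,0]],[-0.5,[0.0022,0,0.002],[0,0,0]]]'; done
```

```text
clock: 20.72
tool_pos: [0.538, 0.0324, 0.0158]
orientation: [179.5, 50.3, -90.4]
force: [0.2, -0.7, -0.8]
opening: 0.0555
gripper_force: 29.9
clock: 21.05
tool_pos: [0.5382, 0.0322, 0.013]
orientation: [179.6, 50.3, -90.4]
force: [1.3, -3.7, 5.5]
opening: 0.0562
gripper_force: 30.0
```

```bash
python3 -m pendant '[[0.3,[0,0,0],[0,0,0]],[0.4,[0,0,0],[0,0,0]],[0.6,[0,0,0],[0,0,0]],[0.8,[0,0,0],[0,0,0]],[1,[0,0,0],[0,0,0]],[1,[0,0,0],[0,0,0]],[1,[0,0,0],[0,0,0]]]'
python3 -m pendant '[[1,[0,0,-0.01],[0,0,0]],[1,[0,0,-0.03],[0,0,0]],[1,[0,0,-0.05],[0,0,0]],[1,[0,0,-0.075],[0,0,0]],[1,[0,0,-0.1],[0,0,0]],[1,[-0.02,0,-0.12],[0,0,0]],[1,[-0.05,0,-0.14],[0,0,0]],[1,[-0.05,0,-0.14],[0,0,0]]]'
python3 - <<'E'
from plan import *
import cv2
from plant import viewer
now()
a=viewer.snapshot("side")[140:260,240:400,::-1];b=viewer.snapshot("top")[120:240,190:350,::-1]
cv2.imwrite("pics/s7.png",cv2.resize(np.hstack([a,b]),None,fx=2.5,fy=2.5,interpolation=cv2.INTER_CUBIC))
E
```

```text
clock: 21.63
tool_pos: [0.5377, 0.0326, 0.0125]
orientation: [179.4, 50.3, -90.4]
force: [0.1, 0.1, 0.1]
opening: 0.086
gripper_force: 0.0
clock: 22.3
tool_pos: [0.541, -0.0455, 0.1468]
orientation: [-179.7, 50.1, -89.8]
force: [0.8, -1.1, 0.7]
opening: 0.0875
gripper_force: 0.0
t 22.3 [-21.3  27.4   1.2 -45.7 -88.   33.4] [ 0.541  -0.0455  0.1468] [-179.7   50.1  -89.8] F [ 0.8 -1.1  0.7] op 0.0875 0.0
```

View pics/s7.png

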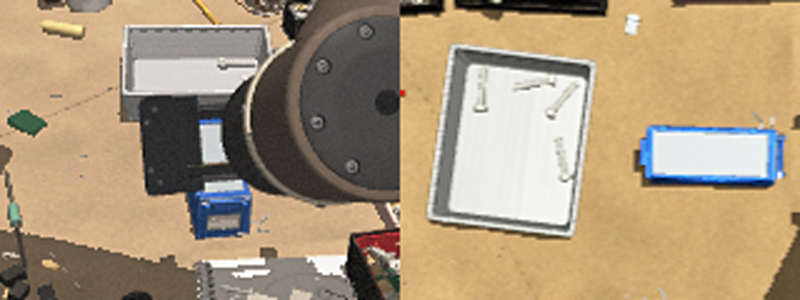

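The box stands upright with its lid shut, at right crop px (712,155). All four bolts are in the unmoved tray and the arm is clear, so I'm handing in the job.

```bash
python3 -c "
from plant import workorder
print(workorder.close_job())"
```

```text
the job is handed in; nothing more can be done
None
```

I handed the job in at about 22 s: the last picture showed all four bolts in the unmoved tray, the box upright and shut on the bench (turned about 97° from how it started), and the arm clear; the judge's result was not shown.

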